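# Set out the doming punches by size at the jeweller's bench

### The job

Set the bench up for doming: stand the four steel doming punches in the punch tray, dome up and one to a compartment, in order of head size, with the largest in the compartment next to the brass doming block and the smallest at the far end. Do not knock any punch over, and leave the doming block, the anvil, the file and the slab where they are.

Things in the scene. Friction and masses are not known exactly. Their poses are not given: they have to be found in the camera images.
- punch_18: Smallest of four loose round steel doming punches: head 18 mm across, shank 14 mm, 63 mm tall, about 85 g; starts standing dome up on the bench. Origin: centre of the flat foot; z up its axis to the dome. Shank 0-36 mm above the foot, flare 36-46, straight band of full head width 46-54 (good grip from above, any yaw), dome above.
- punch_26: Second smallest of four loose round steel doming punches: head 26 mm across, shank 16 mm, 67 mm tall, about 155 g; starts standing dome up on the bench. Origin: centre of the flat foot; z up its axis to the dome. Shank 0-36 mm above the foot, flare 36-46, straight band of full head width 46-54 (good grip from above, any yaw), dome above.
- punch_34: Second largest of four loose round steel doming punches: head 34 mm across, shank 20 mm, 71 mm tall, about 270 g; starts standing dome up on the bench. Origin: centre of the flat foot; z up its axis to the dome. Shank 0-36 mm above the foot, flare 36-46, straight band of full head width 46-54 (good grip from above, any yaw), dome above.
- punch_42: Largest of four loose round steel doming punches: head 42 mm across, shank 24 mm, 75 mm tall, about 430 g; starts standing dome up on the bench. Origin: centre of the flat foot; z up its axis to the dome. Shank 0-36 mm above the foot, flare 36-46, straight band of full head width 46-54 (good grip from above, any yaw), dome above.
- tray: Low beech tray fixed to the bench, 66 mm (x) by 240 mm (y), yaw within 0.2 rad of the world axes. Origin: centre of underside, on the bench. One row of four compartments, 50 x 50 mm inside, centres at x 0, y -87, -29, 29, 87 mm; floors 10 mm, fence tops 24 mm above the bench, fences 8 mm thick. Fingers closing along its x clear punches in the next compartments.
- doming_block: Brass doming block: loose 60 mm cube with round hollows in its faces, 1.7 kg. Origin: centre of its underside; z up. Stands off one end of the tray's row, either end at random: y in the tray's frame is about +190 or -190 mm. Leave it in place.
- anvil: Bystander: small dark steel bench anvil with a horn, 56 x 96 mm, 56 mm tall, standing off the other end of the tray, about 190 mm from the tray's centre. Origin: under its foot. Leave it in place.
- file: Bystander: flat hand file with a turned wooden handle, 275 mm long, 27 mm tall at the handle, lying on the bench to the robot's right. Origin: on the bench under the shoulder of the blade; x towards the tip. Leave it in place.
- slab: Bystander: dark grooved graphite slab, 150 x 95 x 9 mm, lying on the bench to the robot's left. Origin: centre of its underside. Leave it in place.
Not all that is in view belongs to the job. Leave any blue or orange look-alike of the punch_42 alone.

How it is judged:
By the outcome, as a careful person would: the job done as asked, in the order asked, and still so for the second after the job is handed in, with the robot touching nothing.
It also fails if it takes over 96 s, if anything falls off the work surface, if the arm or the gripper's body presses on something with over 40 N, if the wrist force passes 120 N, or if a joint passes its speed limit or range.

### The arm

A 6-joint arm with a two-finger parallel gripper is mounted at the origin on the work surface. World frame = base frame: x ahead of the robot, y to its left, z up, the work surface at z = 0. Lengths are in m, angles in degrees, forces in N, time in s.
With the tool pointing down it reaches from about 0.3 to 0.75 m from the base axis. Payload 8.5 kg.
Tool frame: the origin (TCP) lies on the centre line of the jaws, within the pads' length; the fingertips stand tips_ahead ahead of it and the grasp point (between the pads) lies 3 mm ahead of it (tips_ahead is the distance from the TCP to the fingertips, in m); z points along the fingers, y is the line along which they close (so a half turn about z gives the same grasp; the last joint's range is limited). The gripper opens to 85 mm and grips with 20 to 120 N. Pads are 22 mm wide; open, the fingers measure 114 mm over their backs; the gripper's body (76 mm by 85 mm) begins 54 mm behind the grasp point. The pads swing forward as they close: fully open they stand 13 mm farther back than shut.
Start: joints at [57.107, 21.807, 74.336, -0, 83.858, -12.336], TCP at [0.193, 0.515, 0.229] pointing down, gripper open.
Joint ranges: [-178.18, 178.18], [-50.72, 133.34], [12.68, 142.11], [-81.47, 261.47], [9.98, 163.14], [-165.26, 165.26]. Speed limits (degrees/s): [136.94, 136.94, 180, 180, 180, 180].

### API

Orientations are given as a 3x3 rotation matrix whose columns are the frame's x, y, z axes.
In Python, from rig import observe, get_image, close_job, tips_ahead gives the robot as it stands.
- The arm moves only by the tool run_rows, called as a command line: name --argument value ..., lists and objects as JSON in quotes. Schema: {"type":"object","properties":{"plan":{"type":"array","items":{"type":"object","properties":{"xyz":{"type":"array","items":{"type":"number"},"minItems":3,"maxItems":3},"turn":{"type":"number"},"aperture":{"type":"number"}},"additionalProperties":false,"required":["aperture"]},"minItems":1,"maxItems":10},"grip_n":{"type":"number"},"only":{"type":"string"},"quiet":{"type":"boolean"},"lines":{"type":"string"}},"required":["plan"],"additionalProperties":false}. plan is a list of rows, 1 to 10 of them, each an object with the fields xyz (a list: dx, dy, dz in shares of the most that a row can go, 1 being 50 mm), turn (a turn about the tool's z in parts of the range, where 1.0 means 90 degrees), aperture (the finger opening in m); a field left out counts as zero (the opening has to be given); each row shifts and turns the commanded pose from where the row before left it, along the tool's axes as they then stand; what a row does not reach is not made up. A row lasts 1/10 s, in which the tool goes at most 0.05 m and 8.59 degrees, less where a joint would pass 70% of its speed; a pose out of reach is approached as far as the arm can. The fingers move at their own pace and stop on an object; grip_n is the grip in N (left out, the last holds). Time passes only in rows, so rows that do not move let the fingers close. The tool returns the time, the measured TCP pose, the force, the opening and the grip force at its end. only (a regular expression) keeps the lines of the reply that match it, lines (a string "A,B") keeps lines A to B, and quiet returns only ok. A shift or turn number past 1, either way, is cut back to 1. Input that does not fit is refused with a message, and nothing moves.
- observe(): the state, without advancing time (a new reading comes with each control period).
- get_image(name): name is "side" or "top"; returns a dict with "pixels" (420x560x3 uint8, red, green, blue), "depth" (420x560 float32, m along the optical axis (not along the pixel's ray), 0 where there is no reading), "K" (3x3 intrinsics, pixels), "extrinsics" (4x4, takes a point from world to camera coordinates). Camera axes: x right, y down, z forward; pixel columns grow to the right and rows downward; lengths in m; the calibration is good to about 2 mm. A picture is of the moment at which its call begins.
- close_job(): hands the job in; it is judged then, once.
The state is a dict: "time_s": time; "q": joint angles; "qvel": joint speeds; "joint_efforts": joint torques, N m; "position": TCP position; "tool_rot": TCP orientation; "ft_force": force on the tool from outside, world axes, zero at the start; "wrist_torque": the same for the moment, N m; "grip_width": finger opening in m; "gripper_force": force on a finger pad.
Only numpy, scipy, OpenCV 4.12 (cv2) and the standard library are available. Lean on these libraries where they do the work, as an engineer would, in place of code of your own. Each camera call takes 0.05 s, during which the arm holds its last target. There are 200 camera calls.

## Working session

There is one attempt and no reset: what is moved stays moved. The work goes in short steps, Python scripts to look and compute and a tool call to move; the robot and the scene stay as the last step left them, time stands still between calls to the robot, and variables do not carry over. Pictures are saved under pics/ and viewed, at most 14 in all, crops included, and the job is handed in when it is done.

```bash
ls; mkdir -p pics; python3 - <<'E'
from rig import *
import cv2,numpy as np
print(observe(),tips_ahead)
for n in("top","side"):
    im=get_image(n); np.savez(f"{n}0.npz",**im); cv2.imwrite(f"pics/{n}0.png",im["pixels"][:,:,::-1]); print(im["K"],im["extrinsics"])
E
```

```text
pics
{'time_s': 0.0, 'q': array([ 5.71059944e+01,  2.18431293e+01,  7.43860283e+01, -3.21625199e-05,
        8.38596877e+01, -1.23354400e+01]), 'qvel': array([ 6.32841783e-03, -5.17349420e-02,  6.21243331e-03, -3.09263753e-02,
        2.64714743e-02,  2.13149079e-05]), 'joint_efforts': array([-9.41357684e-04, -4.48471713e+01, -2.31271291e+01, -1.22257711e-04,
        4.75736917e-03,  1.19703807e-05]), 'position': array([0.19296835, 0.51470774, 0.22818424]), 'tool_rot': array([[-9.36313613e-01,  3.51163935e-01, -8.41663997e-04],
       [ 3.51164788e-01,  9.36312766e-01, -1.30234065e-03],
       [ 3.30725678e-04, -1.51496204e-03, -9.99998798e-01]]), 'ft_force': array([1.1543338 , 0.17253064, 0.51111394]), 'wrist_torque': array([ 0.00459158,  0.02852212, -0.05732593]), 'gripper_force': 0.0, 'grip_width': 0.08540077612686799} 0.022
[[405.17873538   0.         280.86596372]
 [  0.         405.17873538 211.12749782]
 [  0.           0.           1.        ]] [[-0.07228813 -0.99738137 -0.00219541  0.02762798]
 [-0.97646478  0.07122025 -0.20357852  0.56964526]
 [ 0.20320179 -0.01257257 -0.97905616  0.97104284]
 [ 0.          0.          0.          1.        ]]
[[403.01565782   0.         289.83815646]
 [  0.         403.01565782 213.71471146]
 [  0.           0.           1.        ]] [[-0.89733237 -0.4410692  -0.01589258  0.5181348 ]
 [-0.32203934  0.67894581 -0.65979031  0.18963138]
 [ 0.30180338 -0.58693316 -0.75128169  0.80732073]
 [ 0.          0.          0.          1.        ]]
```

View pics/top0.png

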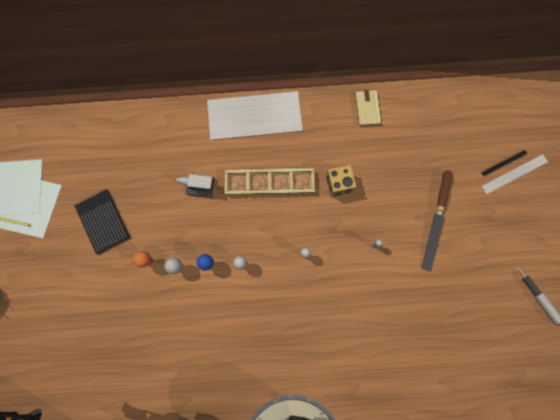

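View pics/side0.png

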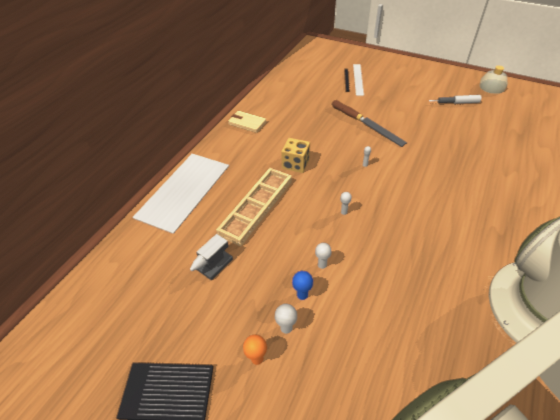

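The top view shows a tray at cols 225-317, row 182, with the brass block off its right end (341,180) and the anvil off its left (198,186).

Candidates for the largest punch:
- orange ball (142,258): look-alike
- steel (173,265): punch_42
- blue (205,262): look-alike

The other steel punches, by apparent size, are (240,262) = 34, (305,252) = 26 and (378,243) = 18. I'll check these sizes numerically and in a close crop.

```bash
cat > h.py <<'E'
import numpy as np,cv2
from rig import *
def cloud(im):
    K,T,d=im["K"],im["extrinsics"],im["depth"]
    v,u=np.indices(d.shape)
    p=np.stack([(u-K[0,2])/K[0,0]*d,(v-K[1,2])/K[1,1]*d,d],-1)
    P=(p-T[:3,3])@T[:3,:3]; P[d==0]=np.nan
    return P
def proj(im,p):
    q=im["extrinsics"][:3,:3]@p+im["extrinsics"][:3,3]; q=im["K"]@q; return q[:2]/q[2]
E
python3 - <<'E'
from h import *
t=dict(np.load("top0.npz")); s=dict(np.load("side0.npz")); P=cloud(t); S=cloud(s).reshape(-1,3)
for n,(u,v) in dict(orange=(142,258),s42=(173,265),blue=(205,262),s34=(240,262),s26=(305,252),s18=(378,243)).items():
    c=np.nanmedian(P[v-1:v+2,u-1:u+2].reshape(-1,3),0)
    r=[]
    for Q in(P.reshape(-1,3),S,np.vstack([P.reshape(-1,3),S])):
        q=Q[(np.hypot(*(Q[:,:2]-c[:2]).T)<.035)&(Q[:,2]>.044)&(Q[:,2]<.09)]
        (a,b),R=cv2.minEnclosingCircle(q[:,:2].astype(np.float32)); r+=[np.round([a,b,2*R,q[:,2].max()],4).tolist(),len(q)]
    print(n,r)
F=P.reshape(-1,3)
def rect(u0,u1,v0,v1,z0,z1):
    q=P[v0:v1,u0:u1].reshape(-1,3);q=q[(q[:,2]>z0)&(q[:,2]<z1)]
    return cv2.minAreaRect((q[:,:2]*1000).astype(np.float32)),np.median(q[:,2]),len(q)
print("tray",rect(218,324,160,205,.019,.030)); print("block",rect(322,362,160,202,.052,.07)); print("anvil",rect(170,222,165,205,.03,.07))
cv2.imwrite("pics/c1.png",cv2.resize(t["pixels"][225:290,120:400,::-1],None,fx=2.8,fy=2.8,interpolation=cv2.INTER_CUBIC))
E
```

```text
orange [[0.4744, 0.3423, 0.041, 0.0777], 242, [0.4772, 0.3437, 0.0415, 0.0767], 485, [0.476, 0.3427, 0.0443, 0.0777], 727]
s42 [[0.4529, 0.2647, 0.0416, 0.0774], 237, [0.4558, 0.2658, 0.0423, 0.0761], 420, [0.4544, 0.2647, 0.0447, 0.0774], 657]
blue [[0.4558, 0.1859, 0.0421, 0.0781], 231, [0.458, 0.1871, 0.0414, 0.077], 369, [0.457, 0.1858, 0.0436, 0.0781], 600]
s34 [[0.4479, 0.0996, 0.0336, 0.0748], 146, [0.4503, 0.1004, 0.0341, 0.0731], 217, [0.4488, 0.1007, 0.0361, 0.0748], 363]
s26 [[0.4613, -0.0651, 0.0255, 0.0689], 85, [0.4631, -0.0635, 0.0252, 0.0681], 107, [0.462, -0.0644, 0.0276, 0.0689], 192]
s18 [[0.4723, -0.2506, 0.0176, 0.0656], 46, [0.4738, -0.2505, 0.0191, 0.0642], 48, [0.4731, -0.2509, 0.0194, 0.0656], 94]
tray (((662.1619262695312, 12.154350280761719), (240.07350158691406, 67.40270233154297), 87.27772521972656), np.float64(0.023564329634748304), 852)
block (((645.200927734375, -175.19985961914062), (62.19370651245117, 60.23543930053711), 7.836756706237793), np.float64(0.05914652595752342), 459)
anvil (((667.5428466796875, 208.28749084472656), (94.60108184814453, 33.91814422607422), 78.36991119384766), np.float64(0.05514434502557854), 428)
```

View pics/c1.png

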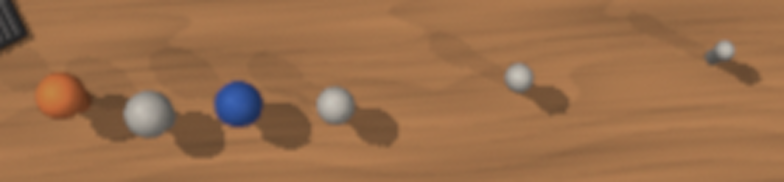

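The crop shows the orange (x≈60), steel 42 (148), blue (238), steel 34 (335), 26 (519) and 18 (724) heads. The measured head widths (41.6, 33.6, 25.5 and 17.6 mm) confirm which punch is which. The block is at the tray's −y end, so 42 goes at −87, 34 at −29, 26 at +29 and 18 at +87. First I'll turn the tool so the jaws close along the tray's x.

Units first: shifts go in shares of 50 mm and turns go in shares of 90 degrees. So 8 degrees is 0.0889.

```bash
cat >> h.py <<'E'
C=np.array([.6628,.0125]);ty=np.array([.0475,.9989])
T={42:(.4544,.2652),34:(.4491,.1000),26:(.4622,-.0643),18:(.473,-.2506)}
T.update({-n:tuple(C+ty*y) for n,y in{42:-.087,34:-.029,26:.029,18:.087}.items()})
def go(n,z):
    o=observe();R=o["tool_rot"]
    print("t",o["time_s"],"d tool",np.round(R.T@(np.array([*T[n],z])-o["position"]),4),"yaw err",round(np.degrees(np.arctan2(R[1,0],R[0,0]))-87.28,2),"z",R[:,2].round(3),"w",o["grip_width"],"F",o["ft_force"].round(1))
E
```

run_rows --plan '[{"turn": 0.0889,"aperture": 0.085},{"turn": 0.0889,"aperture": 0.085},{"turn": 0.0889,"aperture": 0.085},{"turn": 0.0889,"aperture": 0.085},{"turn": 0.0889,"aperture": 0.085},{"turn": 0.0889,"aperture": 0.085},{"turn": 0.0889,"aperture": 0.085},{"turn": 0.0889,"aperture": 0.085},{"turn": 0.0889,"aperture": 0.085},{"aperture": 0.085}]' --grip_n 60

```text
time_s: 1.1
position: [0.1931, 0.5148, 0.2285]
tool_rot: [[0.046, 0.999, -0.0], [0.999, -0.046, -0.001], [-0.001, -0.0, -1.0]]
ft_force: [-0.4, 0.0, -0.6]
grip_width: 0.0849
gripper_force: 0.0
```

```bash
python3 -c "from h import *;go(42,.15)"
```

```text
t 1.1 d tool [-0.2373  0.2725  0.0786] yaw err 0.09 z [-0.    -0.001 -1.   ] w 0.08488489623407919 F [-0.4  0.  -0.6]
```

In the tool's units: 0.0325 m is 0.65, -0.03 m is -0.6.

run_rows --plan '[{"xyz": [-0.4,0.6,0],"aperture": 0.085},{"xyz": [-0.6,0.6,0],"aperture": 0.085},{"xyz": [-0.6,0.6,0],"aperture": 0.085},{"xyz": [-0.6,0.6,0],"aperture": 0.085},{"xyz": [-0.6,0.6,0],"aperture": 0.085},{"xyz": [-0.6,0.6,0.2],"aperture": 0.085},{"xyz": [-0.6,0.6,0.4],"aperture": 0.085},{"xyz": [-0.4,0.6,0.6],"aperture": 0.085},{"xyz": [-0.346,0.65,0.372],"aperture": 0.085},{"aperture": 0.085}]'

```text
time_s: 2.1
position: [0.4568, 0.2632, 0.1475]
tool_rot: [[0.045, 0.999, -0.004], [0.999, -0.045, -0.002], [-0.002, -0.004, -1.0]]
ft_force: [-0.6, 0.1, -0.2]
grip_width: 0.0846
gripper_force: 0.0
```

```bash
python3 -c "from h import *;go(42,.052)"
```

```text
t 2.1 d tool [ 0.0021 -0.0021  0.0955] yaw err 0.15 z [-0.004 -0.002 -1.   ] w 0.0846384483362375 F [-0.6  0.1 -0.2]
```

In the tool's units: 0.02 m is 0.4, 0.015 m is 0.3.

run_rows --plan '[{"aperture": 0.085},{"xyz": [0,0,0.4],"aperture": 0.085},{"xyz": [0,0,0.4],"aperture": 0.085},{"xyz": [0,0,0.4],"aperture": 0.085},{"xyz": [0,0,0.4],"aperture": 0.085},{"xyz": [0,0,0.3],"aperture": 0.085},{"aperture": 0.085},{"aperture": 0.085}]'

```text
time_s: 2.9
position: [0.4546, 0.2665, 0.0562]
tool_rot: [[0.042, 0.999, 0.001], [0.999, -0.042, 0.0], [0.0, 0.001, -1.0]]
ft_force: [-0.0, -0.5, -0.0]
grip_width: 0.0855
gripper_force: 0.0
```

```bash
python3 -c "from h import *;go(42,.052)"
```

```text
t 2.9 d tool [-0.0013 -0.0001  0.0042] yaw err 0.29 z [ 0.001  0.    -1.   ] w 0.08552848131356243 F [-0.  -0.5 -0. ]
```

In the tool's units: 0.003 m is 0.06, -0.0013 m is -0.026.

run_rows --plan '[{"xyz": [-0.026,0,0.06],"aperture": 0.085},{"aperture": 0.06},{"aperture": 0.045},{"aperture": 0.036},{"aperture": 0.036},{"aperture": 0.036},{"aperture": 0.036},{"aperture": 0.036}]' --grip_n 60

```text
time_s: 3.7
position: [0.4547, 0.2645, 0.053]
tool_rot: [[0.045, 0.999, 0.0], [0.999, -0.045, 0.0], [0.0, 0.0, -1.0]]
ft_force: [-2.1, -0.6, 7.4]
grip_width: 0.0368
gripper_force: 49.3
```

```bash
python3 -c "from h import *;go(42,.052)"
```

```text
t 3.7 d tool [ 0.0007 -0.0003  0.001 ] yaw err 0.16 z [ 0.  0. -1.] w 0.0368257230896783 F [-2.1 -0.6  7.4]
```

```bash
python3 - <<'E'
from h import *
im=get_image("side");np.savez("side1.npz",**im);u,v=proj(im,np.array([*T[42],.06])).astype(int);print(u,v)
cv2.imwrite("pics/g1.png",cv2.resize(im["pixels"][v-70:v+50,u-75:u+75,::-1],None,fx=5,fy=5,interpolation=cv2.INTER_CUBIC)[:600])
E
```

```text
285 313
```

View pics/g1.png

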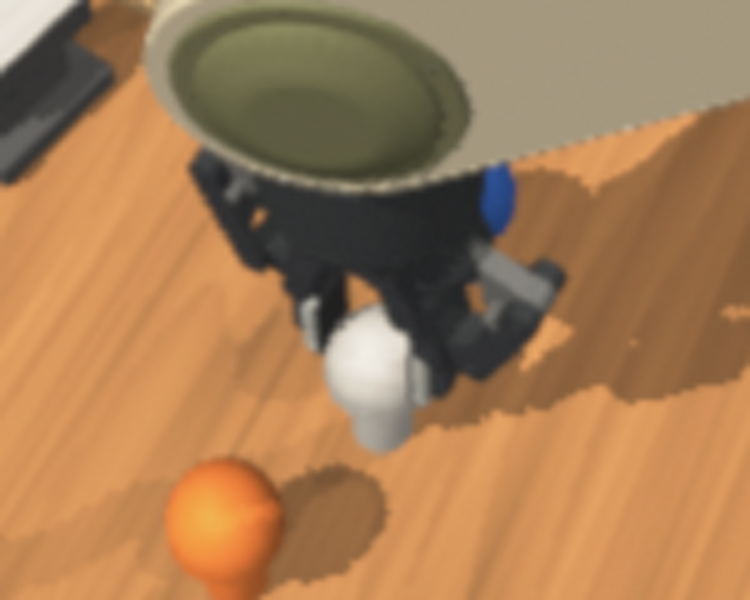

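The crop shows the pads at (315,320) and (420,380), on either side of the steel head at band level, with the blue and orange ones clear. I'll do a small test lift.

In the tool's units: -0.01 m is -0.2, -0.005 m is -0.1.

run_rows --plan '[{"xyz": [0,0,-0.1],"aperture": 0.03},{"xyz": [0,0,-0.2],"aperture": 0.03},{"xyz": [0,0,-0.2],"aperture": 0.03},{"xyz": [0,0,-0.2],"aperture": 0.03},{"aperture": 0.03},{"aperture": 0.03}]' --grip_n 90

```text
time_s: 4.35
position: [0.4547, 0.2644, 0.0874]
tool_rot: [[0.045, 0.999, 0.0], [0.999, -0.045, 0.0], [0.0, 0.0, -1.0]]
ft_force: [-0.6, -0.2, -3.3]
grip_width: 0.0352
gripper_force: 88.2
```

```bash
python3 - <<'E'
from h import *
go(-42,.12)
im=get_image("side");u,v=285,300
cv2.imwrite("pics/g2.png",cv2.resize(im["pixels"][v-70:v+50,u-75:u+75,::-1],None,fx=5,fy=5,interpolation=cv2.INTER_CUBIC)[:600])
E
```

```text
t 4.35 d tool [-0.3294  0.2189 -0.0325] yaw err 0.16 z [ 0.  0. -1.] w 0.03523706506210211 F [-0.6 -0.2 -3.3]
```

View pics/g2.png

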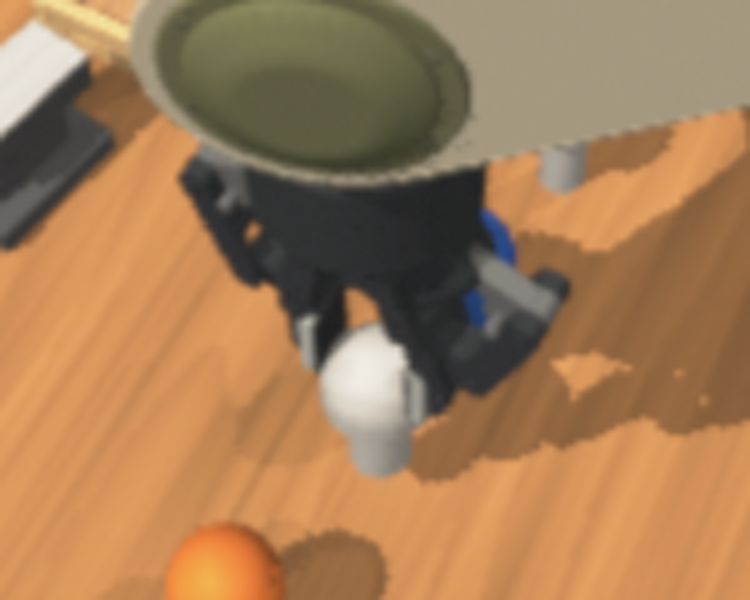

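It hangs upright and firm at (365,400). Next I'll raise it and carry it over the −87 compartment.

In the tool's units: -0.03 m is -0.6, -0.02 m is -0.4.

run_rows --plan '[{"xyz": [0,0,-0.4],"aperture": 0.03},{"xyz": [0,0,-0.6],"aperture": 0.03},{"xyz": [0,0,-0.6],"aperture": 0.03},{"xyz": [-0.2,0,-0.2],"aperture": 0.03},{"xyz": [-0.4,0.2,0],"aperture": 0.03},{"xyz": [-0.6,0.4,0],"aperture": 0.03},{"xyz": [-0.6,0.4,0],"aperture": 0.03},{"xyz": [-0.6,0.4,0],"aperture": 0.03},{"xyz": [-0.6,0.4,0],"aperture": 0.03},{"xyz": [-0.6,0.4,0],"aperture": 0.03}]'

```text
time_s: 5.4
position: [0.5564, 0.0777, 0.1757]
tool_rot: [[0.045, 0.999, -0.003], [0.999, -0.045, 0.0], [-0.0, -0.003, -1.0]]
ft_force: [-0.3, 0.9, -3.4]
grip_width: 0.0354
gripper_force: 88.9
```

run_rows --plan '[{"xyz": [-0.6,0.4,0],"aperture": 0.03},{"xyz": [-0.6,0.4,0],"aperture": 0.03},{"xyz": [-0.6,0.4,0],"aperture": 0.03},{"xyz": [-0.6,0.4,0],"aperture": 0.03},{"xyz": [-0.4,0.4,0],"aperture": 0.03},{"xyz": [-0.188,0.4,0],"aperture": 0.03},{"xyz": [0,0.178,0],"aperture": 0.03},{"aperture": 0.03},{"aperture": 0.03},{"aperture": 0.03}]'

```text
time_s: 6.4
position: [0.6779, -0.0751, 0.1768]
tool_rot: [[0.044, 0.999, -0.001], [0.999, -0.044, 0.0], [0.0, -0.001, -1.0]]
ft_force: [-0.6, 0.0, -3.2]
grip_width: 0.0352
gripper_force: 88.9
```

```bash
python3 -c "from h import *;go(-42,.065)"
```

```text
t 6.4 d tool [-0.0002 -0.0192  0.1118] yaw err 0.18 z [-0.001  0.    -1.   ] w 0.03520313819370671 F [-0.6  0.  -3.2]
```

In the tool's units: 0.03 m is 0.6, -0.0192 m is -0.384.

run_rows --plan '[{"xyz": [0,-0.384,0.4],"aperture": 0.03},{"xyz": [0,0,0.6],"aperture": 0.03},{"xyz": [0,0,0.4],"aperture": 0.03},{"xyz": [0,0,0.2],"aperture": 0.03},{"aperture": 0.03},{"aperture": 0.03},{"aperture": 0.03}]'

```text
time_s: 7.1
position: [0.6601, -0.0746, 0.0987]
tool_rot: [[0.044, 0.999, 0.002], [0.999, -0.044, -0.001], [-0.001, 0.002, -1.0]]
ft_force: [-0.4, 0.1, -4.2]
grip_width: 0.0353
gripper_force: 89.1
```

```bash
python3 - <<'E'
from h import *
go(-42,.063)
im=get_image("side");u,v=proj(im,np.array([*T[-42],.05])).astype(int);print(u,v)
cv2.imwrite("pics/g3.png",cv2.resize(im["pixels"][v-60:v+60,u-75:u+75,::-1],None,fx=5,fy=5,interpolation=cv2.INTER_CUBIC)[:600])
E
```

```text
t 7.1 d tool [ 0.0001 -0.0015  0.0357] yaw err 0.17 z [ 0.002 -0.001 -1.   ] w 0.0353313765054663 F [-0.4  0.1 -4.2]
273 171
```

View pics/g3.png

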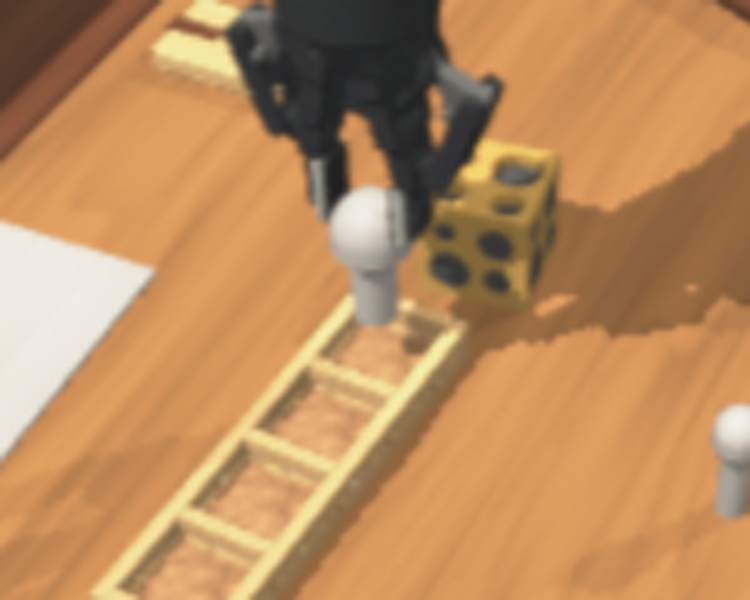

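The punch hangs upright above the end compartment beside the block, foot at (375,315). Next I'll lower it.

In the tool's units: 0.01 m is 0.2, 0.007 m is 0.14.

run_rows --plan '[{"xyz": [0,-0.02,0.2],"aperture": 0.03},{"xyz": [0,0,0.2],"aperture": 0.03},{"xyz": [0,0,0.14],"aperture": 0.03},{"xyz": [0,0,0.08],"aperture": 0.03},{"xyz": [0,0,0.04],"aperture": 0.03},{"aperture": 0.03},{"aperture": 0.03}]'

```text
time_s: 7.85
position: [0.6587, -0.0744, 0.0645]
tool_rot: [[0.045, 0.999, 0.001], [0.999, -0.045, -0.0], [-0.0, 0.001, -1.0]]
ft_force: [0.3, 0.6, -3.1]
grip_width: 0.0354
gripper_force: 89.2
```

```bash
python3 -c "from h import *;go(-42,.063)"
```

```text
t 7.85 d tool [0.     0.     0.0015] yaw err 0.16 z [ 0.001 -0.    -1.   ] w 0.03541186932766363 F [ 0.3  0.6 -3.1]
```

In the tool's units: 0.001 m is 0.02, 0.0005 m is 0.01.

run_rows --plan '[{"xyz": [0,0,0.02],"aperture": 0.03},{"xyz": [0,0,0.01],"aperture": 0.03},{"aperture": 0.03},{"aperture": 0.03}]'

```text
time_s: 8.25
position: [0.6588, -0.0745, 0.0634]
tool_rot: [[0.045, 0.999, 0.001], [0.999, -0.045, -0.0], [-0.0, 0.001, -1.0]]
ft_force: [-1.9, -0.4, 3.4]
grip_width: 0.0353
gripper_force: 90.4
```

```bash
python3 -c "from h import *;go(-42,.063)"
```

```text
t 8.25 d tool [ 0.0001 -0.0001  0.0004] yaw err 0.17 z [ 0.001 -0.    -1.   ] w 0.03528220314890067 F [-1.9 -0.4  3.4]
```

Contact, so I'll release and lift off.

In the tool's units: -0.04 m is -0.8, -0.03 m is -0.6.

run_rows --plan '[{"aperture": 0.045},{"aperture": 0.055},{"aperture": 0.07},{"aperture": 0.08},{"xyz": [0,0,-0.2],"aperture": 0.08},{"xyz": [0,0,-0.4],"aperture": 0.08},{"xyz": [0,0,-0.6],"aperture": 0.085},{"xyz": [0,0,-0.8],"aperture": 0.085},{"xyz": [0,0,-0.2],"aperture": 0.085},{"aperture": 0.085}]'

```text
time_s: 9.25
position: [0.6591, -0.0746, 0.1753]
tool_rot: [[0.045, 0.999, 0.004], [0.999, -0.045, -0.001], [-0.001, 0.004, -1.0]]
ft_force: [-0.4, 0.0, -0.2]
grip_width: 0.0849
gripper_force: 0.0
```

```bash
python3 - <<'E'
from h import *
go(34,.15)
im=get_image("side")
P=cloud(im).reshape(-1,3)
q=P[(np.hypot(*(P[:,:2]-np.array(T[-42])).T)<.035)&(P[:,2]>.06)&(P[:,2]<.1)];print(len(q),cv2.minEnclosingCircle(q[:,:2].astype(np.float32)),q[:,2].max(),T[-42])
E
```

```text
t 9.25 d tool [ 0.1651 -0.2177  0.0241] yaw err 0.16 z [ 0.004 -0.001 -1.   ] w 0.08487268934986508 F [-0.4  0.  -0.2]
203 ((0.6588406562805176, -0.0719994306564331), 0.02089366503059864) 0.08660782237551329 (np.float64(0.6586675), np.float64(-0.07440429999999999))
```

The 42 is standing in place (top at 87 mm). Next is 34.

In the tool's units: -0.03 m is -0.6, -0.0227 m is -0.454.

run_rows --plan '[{"xyz": [0.2,-0.3,0],"aperture": 0.085},{"xyz": [0.4,-0.6,0],"aperture": 0.085},{"xyz": [0.4,-0.6,0],"aperture": 0.085},{"xyz": [0.4,-0.6,0],"aperture": 0.085},{"xyz": [0.4,-0.6,0],"aperture": 0.085},{"xyz": [0.4,-0.6,0],"aperture": 0.085},{"xyz": [0.4,-0.6,0],"aperture": 0.085},{"xyz": [0.4,-0.454,0],"aperture": 0.085},{"xyz": [0.302,0,0.4],"aperture": 0.085},{"xyz": [0,0,0.4],"aperture": 0.085}]'

```text
time_s: 10.3
position: [0.4471, 0.1017, 0.1315]
tool_rot: [[0.043, 0.999, -0.001], [0.999, -0.043, 0.0], [0.0, -0.001, -1.0]]
ft_force: [-0.3, -0.4, 0.7]
grip_width: 0.0855
gripper_force: 0.0
```

run_rows --plan '[{"aperture": 0.085},{"aperture": 0.085},{"aperture": 0.085}]'

```text
time_s: 10.6
position: [0.4487, 0.1, 0.1331]
tool_rot: [[0.045, 0.999, 0.0], [0.999, -0.045, -0.0], [-0.0, 0.0, -1.0]]
ft_force: [-0.2, -0.1, 0.2]
grip_width: 0.0854
gripper_force: 0.0
```

```bash
python3 -c "from h import *;go(34,.053)"
```

```text
t 10.6 d tool [0.     0.0003 0.0801] yaw err 0.13 z [ 0. -0. -1.] w 0.0854294170695595 F [-0.2 -0.1  0.2]
```

In the tool's units: 0.025 m is 0.5, 0.02 m is 0.4.

run_rows --plan '[{"xyz": [0,0,0.4],"aperture": 0.085},{"xyz": [0,0,0.5],"aperture": 0.085},{"xyz": [0,0,0.4],"aperture": 0.085},{"xyz": [0,0,0.3],"aperture": 0.085},{"aperture": 0.085},{"aperture": 0.06},{"aperture": 0.045},{"aperture": 0.035},{"aperture": 0.025},{"aperture": 0.025}]' --grip_n 70

```text
time_s: 11.6
position: [0.449, 0.1003, 0.0537]
tool_rot: [[0.045, 0.999, 0.002], [0.999, -0.045, -0.0], [-0.0, 0.002, -1.0]]
ft_force: [-1.6, -0.2, 8.2]
grip_width: 0.0276
gripper_force: 67.8
```

run_rows --plan '[{"aperture": 0.02},{"aperture": 0.02},{"aperture": 0.02}]'

```text
time_s: 11.9
position: [0.449, 0.1003, 0.0537]
tool_rot: [[0.045, 0.999, 0.002], [0.999, -0.045, -0.0], [-0.0, 0.002, -1.0]]
ft_force: [-0.4, -0.1, 9.1]
grip_width: 0.0283
gripper_force: 67.8
```

```bash
python3 -c "from h import *;go(34,.053)"
```

```text
t 11.9 d tool [-0.0003  0.0002  0.0007] yaw err 0.17 z [ 0.002 -0.    -1.   ] w 0.028266586021834027 F [-0.4 -0.1  9.1]
```

In the tool's units: -0.03 m is -0.6, -0.015 m is -0.3.

run_rows --plan '[{"xyz": [0,0,-0.1],"aperture": 0.02},{"xyz": [0,0,-0.3],"aperture": 0.02},{"xyz": [0,0,-0.6],"aperture": 0.02},{"xyz": [0,0,-0.6],"aperture": 0.02},{"xyz": [0,0,-0.6],"aperture": 0.02},{"xyz": [0,0,-0.2],"aperture": 0.02},{"aperture": 0.02},{"aperture": 0.02}]'

```text
time_s: 12.7
position: [0.4477, 0.1003, 0.1715]
tool_rot: [[0.045, 0.999, -0.002], [0.999, -0.045, 0.0], [-0.0, -0.002, -1.0]]
ft_force: [0.3, -0.6, -2.6]
grip_width: 0.0278
gripper_force: 68.0
```

```bash
python3 -c "from h import *;go(-34,.12)"
```

```text
t 12.7 d tool [-0.1071  0.2189  0.051 ] yaw err 0.16 z [-0.002  0.    -1.   ] w 0.027755267972375153 F [ 0.3 -0.6 -2.6]
```

In the tool's units: 0.024 m is 0.48, 0.016 m is 0.32.

run_rows --plan '[{"xyz": [-0.1,0.2,0],"aperture": 0.02},{"xyz": [-0.24,0.48,0],"aperture": 0.02},{"xyz": [-0.24,0.48,0],"aperture": 0.02},{"xyz": [-0.24,0.48,0],"aperture": 0.02},{"xyz": [-0.24,0.48,0],"aperture": 0.02},{"xyz": [-0.24,0.48,0],"aperture": 0.02},{"xyz": [-0.24,0.48,0],"aperture": 0.02},{"xyz": [-0.24,0.48,0],"aperture": 0.02},{"xyz": [-0.24,0.48,0],"aperture": 0.02},{"xyz": [-0.12,0.32,0],"aperture": 0.02}]'

```text
time_s: 13.7
position: [0.6628, -0.0182, 0.1704]
tool_rot: [[0.046, 0.999, -0.002], [0.999, -0.046, 0.0], [0.0, -0.002, -1.0]]
ft_force: [0.1, -1.2, -2.6]
grip_width: 0.0278
gripper_force: 68.1
```

run_rows --plan '[{"xyz": [0,0,0.4],"aperture": 0.02},{"xyz": [0,0,0.6],"aperture": 0.02},{"xyz": [0,0,0.4],"aperture": 0.02},{"aperture": 0.02},{"aperture": 0.02},{"aperture": 0.02}]'

```text
time_s: 14.3
position: [0.6621, -0.0167, 0.1037]
tool_rot: [[0.045, 0.999, 0.002], [0.999, -0.045, -0.0], [-0.0, 0.002, -1.0]]
ft_force: [0.5, 0.3, -2.9]
grip_width: 0.0275
gripper_force: 68.2
```

```bash
python3 -c "from h import *;go(-34,.0635)"
```

```text
t 14.3 d tool [ 0.0002 -0.0008  0.0402] yaw err 0.16 z [ 0.002 -0.    -1.   ] w 0.02754423162292661 F [ 0.5  0.3 -2.9]
```

In the tool's units: 0.015 m is 0.3, 0.01 m is 0.2.

run_rows --plan '[{"xyz": [0,-0.016,0.2],"aperture": 0.02},{"xyz": [0,0,0.3],"aperture": 0.02},{"xyz": [0,0,0.16],"aperture": 0.02},{"xyz": [0,0,0.08],"aperture": 0.02},{"xyz": [0,0,0.04],"aperture": 0.02},{"aperture": 0.02},{"xyz": [0,0,0.02],"aperture": 0.02},{"aperture": 0.02},{"aperture": 0.02}]'

```text
time_s: 15.2
position: [0.6611, -0.0164, 0.0639]
tool_rot: [[0.045, 0.999, 0.002], [0.999, -0.045, -0.0], [-0.0, 0.002, -1.0]]
ft_force: [-0.5, -0.6, 5.9]
grip_width: 0.0276
gripper_force: 69.9
```

```bash
python3 -c "from h import *;go(-34,.0635)"
```

```text
t 15.2 d tool [-0.      0.0003  0.0004] yaw err 0.16 z [ 0.002 -0.    -1.   ] w 0.027584805702765766 F [-0.5 -0.6  5.9]
```

In the tool's units: -0.04 m is -0.8, -0.03 m is -0.6.

run_rows --plan '[{"aperture": 0.036},{"aperture": 0.045},{"aperture": 0.06},{"aperture": 0.08},{"xyz": [0,0,-0.2],"aperture": 0.08},{"xyz": [0,0,-0.4],"aperture": 0.08},{"xyz": [0,0,-0.6],"aperture": 0.085},{"xyz": [0,0,-0.8],"aperture": 0.085},{"xyz": [0,0,-0.2],"aperture": 0.085},{"aperture": 0.085}]'

```text
time_s: 16.2
position: [0.6613, -0.0164, 0.1753]
tool_rot: [[0.045, 0.999, 0.004], [0.999, -0.045, -0.001], [-0.001, 0.005, -1.0]]
ft_force: [-0.4, 0.3, -0.7]
grip_width: 0.0851
gripper_force: 0.0
```

```bash
python3 - <<'E'
from h import *
go(26,.13)
im=get_image("side");P=cloud(im).reshape(-1,3)
for n in(42,34):
  q=P[(np.hypot(*(P[:,:2]-np.array(T[-n])).T)<.03)&(P[:,2]>.06)&(P[:,2]<.1)];print(len(q),cv2.minEnclosingCircle(q[:,:2].astype(np.float32)),q[:,2].max(),T[-n])
E
```

```text
t 16.2 d tool [-0.0567 -0.1969  0.0444] yaw err 0.16 z [ 0.004 -0.001 -1.   ] w 0.0850668365112604 F [-0.4  0.3 -0.7]
205 ((0.657893180847168, -0.07185929268598557), 0.020722365006804466) 0.08709949069933551 (np.float64(0.6586675), np.float64(-0.07440429999999999))
146 ((0.6623631715774536, -0.01613580994307995), 0.01695522479712963) 0.08285828690640458 (np.float64(0.6614224999999999), np.float64(-0.0164681))
```

In the tool's units: -0.028 m is -0.56, -0.0189 m is -0.378.

run_rows --plan '[{"xyz": [-0.08,-0.2,0],"aperture": 0.085},{"xyz": [-0.16,-0.56,0],"aperture": 0.085},{"xyz": [-0.16,-0.56,0],"aperture": 0.085},{"xyz": [-0.16,-0.56,0],"aperture": 0.085},{"xyz": [-0.16,-0.56,0],"aperture": 0.085},{"xyz": [-0.16,-0.56,0],"aperture": 0.085},{"xyz": [-0.16,-0.56,0],"aperture": 0.085},{"xyz": [-0.094,-0.378,0.3],"aperture": 0.085},{"xyz": [0,0,0.54],"aperture": 0.085},{"aperture": 0.085}]'

```text
time_s: 17.25
position: [0.459, -0.0635, 0.1276]
tool_rot: [[0.045, 0.999, -0.007], [0.999, -0.045, 0.003], [0.003, -0.007, -1.0]]
ft_force: [0.2, 0.7, -0.2]
grip_width: 0.0851
gripper_force: 0.0
```

run_rows --plan '[{"aperture": 0.07},{"aperture": 0.07},{"aperture": 0.07}]'

```text
time_s: 17.55
position: [0.4619, -0.0642, 0.1313]
tool_rot: [[0.044, 0.999, 0.001], [0.999, -0.044, -0.0], [-0.0, 0.001, -1.0]]
ft_force: [-0.3, -0.4, -0.1]
grip_width: 0.0697
gripper_force: 0.0
```

```bash
python3 -c "from h import *;go(26,.053)"
```

```text
t 17.55 d tool [-0.      0.0002  0.0783] yaw err 0.18 z [ 0.001 -0.    -1.   ] w 0.06973921509021881 F [-0.3 -0.4 -0.1]
```

run_rows --plan '[{"xyz": [0,0,0.4],"aperture": 0.07},{"xyz": [0,0,0.5],"aperture": 0.07},{"xyz": [0,0,0.4],"aperture": 0.07},{"xyz": [0,0,0.266],"aperture": 0.07},{"aperture": 0.07},{"aperture": 0.05},{"aperture": 0.036},{"aperture": 0.03},{"aperture": 0.024},{"aperture": 0.02}]' --grip_n 60

```text
time_s: 18.55
position: [0.4619, -0.0644, 0.0532]
tool_rot: [[0.045, 0.999, 0.002], [0.999, -0.045, -0.001], [-0.001, 0.002, -1.0]]
ft_force: [-1.5, 0.9, 6.9]
grip_width: 0.0217
gripper_force: 47.4
```

run_rows --plan '[{"aperture": 0.015},{"aperture": 0.015},{"aperture": 0.015}]'

```text
time_s: 18.85
position: [0.4619, -0.0644, 0.0533]
tool_rot: [[0.045, 0.999, 0.002], [0.999, -0.045, -0.001], [-0.001, 0.002, -1.0]]
ft_force: [0.2, -0.3, 7.7]
grip_width: 0.0202
gripper_force: 58.0
```

```bash
python3 -c "from h import *;go(26,.053)"
```

```text
t 18.85 d tool [0.0001 0.0003 0.0003] yaw err 0.16 z [ 0.002 -0.001 -1.   ] w 0.02015378090806275 F [ 0.2 -0.3  7.7]
```

In the tool's units: -0.03 m is -0.6, -0.015 m is -0.3.

run_rows --plan '[{"xyz": [0,0,-0.1],"aperture": 0.015},{"xyz": [0,0,-0.3],"aperture": 0.015},{"xyz": [0,0,-0.6],"aperture": 0.015},{"xyz": [0,0,-0.6],"aperture": 0.015},{"xyz": [0,0,-0.6],"aperture": 0.015},{"xyz": [0,0,-0.2],"aperture": 0.015},{"aperture": 0.015},{"aperture": 0.015}]'

```text
time_s: 19.65
position: [0.4607, -0.0639, 0.1713]
tool_rot: [[0.045, 0.999, -0.002], [0.999, -0.045, 0.001], [0.001, -0.002, -1.0]]
ft_force: [-0.6, -0.0, -1.8]
grip_width: 0.0201
gripper_force: 57.7
```

```bash
python3 -c "from h import *;go(-26,.1)"
```

```text
t 19.65 d tool [0.1143 0.1987 0.071 ] yaw err 0.16 z [-0.002  0.001 -1.   ] w 0.020069342334190613 F [-0.6 -0.  -1.8]
```

In the tool's units: 0.0235 m is 0.47, 0.023 m is 0.46.

run_rows --plan '[{"xyz": [0.12,0.2,0],"aperture": 0.015},{"xyz": [0.27,0.47,0],"aperture": 0.015},{"xyz": [0.27,0.47,0],"aperture": 0.015},{"xyz": [0.27,0.47,0],"aperture": 0.015},{"xyz": [0.27,0.47,0],"aperture": 0.015},{"xyz": [0.27,0.47,0],"aperture": 0.015},{"xyz": [0.27,0.47,0],"aperture": 0.015},{"xyz": [0.27,0.47,0],"aperture": 0.015},{"xyz": [0.276,0.46,0],"aperture": 0.015},{"aperture": 0.015}]'

```text
time_s: 20.65
position: [0.6656, 0.0433, 0.1697]
tool_rot: [[0.043, 0.999, -0.002], [0.999, -0.043, 0.001], [0.001, -0.002, -1.0]]
ft_force: [-0.3, 0.1, -1.1]
grip_width: 0.0204
gripper_force: 57.8
```

run_rows --plan '[{"xyz": [0,0,0.4],"aperture": 0.015},{"xyz": [0,0,0.6],"aperture": 0.015},{"xyz": [0,0,0.4],"aperture": 0.015},{"aperture": 0.015},{"aperture": 0.015},{"aperture": 0.015}]'

```text
time_s: 21.25
position: [0.6643, 0.0412, 0.1037]
tool_rot: [[0.045, 0.999, 0.002], [0.999, -0.045, -0.0], [-0.0, 0.002, -1.0]]
ft_force: [-0.2, -1.3, -1.0]
grip_width: 0.02
gripper_force: 57.8
```

```bash
python3 -c "from h import *;go(-26,.063)"
```

```text
t 21.25 d tool [ 0.0003 -0.0002  0.0407] yaw err 0.16 z [ 0.002 -0.    -1.   ] w 0.020048133225276165 F [-0.2 -1.3 -1. ]
```

In the tool's units: 0.015 m is 0.3, 0.01 m is 0.2.

run_rows --plan '[{"xyz": [0,0,0.2],"aperture": 0.015},{"xyz": [0,0,0.3],"aperture": 0.015},{"xyz": [0,0,0.16],"aperture": 0.015},{"xyz": [0,0,0.08],"aperture": 0.015},{"xyz": [0,0,0.04],"aperture": 0.015},{"aperture": 0.015},{"xyz": [0,0,0.02],"aperture": 0.015},{"aperture": 0.015},{"aperture": 0.015}]'

```text
time_s: 22.15
position: [0.6642, 0.0412, 0.0634]
tool_rot: [[0.045, 0.999, 0.002], [0.999, -0.045, -0.0], [-0.0, 0.002, -1.0]]
ft_force: [-0.6, -0.8, 5.5]
grip_width: 0.0204
gripper_force: 59.2
```

```bash
python3 -c "from h import *;go(-26,.063)"
```

```text
t 22.15 d tool [ 0.0003 -0.0001  0.0004] yaw err 0.16 z [ 0.002 -0.    -1.   ] w 0.02037174419526774 F [-0.6 -0.8  5.5]
```

In the tool's units: -0.04 m is -0.8, -0.03 m is -0.6.

run_rows --plan '[{"aperture": 0.028},{"aperture": 0.036},{"aperture": 0.05},{"aperture": 0.07},{"xyz": [0,0,-0.2],"aperture": 0.07},{"xyz": [0,0,-0.4],"aperture": 0.07},{"xyz": [0,0,-0.6],"aperture": 0.07},{"xyz": [0,0,-0.8],"aperture": 0.07},{"xyz": [0,0,-0.2],"aperture": 0.07},{"aperture": 0.07}]'

```text
time_s: 23.15
position: [0.6644, 0.0411, 0.1749]
tool_rot: [[0.045, 0.999, 0.004], [0.999, -0.045, -0.001], [-0.0, 0.004, -1.0]]
ft_force: [0.2, -0.0, -0.3]
grip_width: 0.07
gripper_force: 0.0
```

```bash
python3 - <<'E'
from h import *
go(18,.13)
im=get_image("side");P=cloud(im).reshape(-1,3)
for n in(42,34,26):
  q=P[(np.hypot(*(P[:,:2]-np.array(T[-n])).T)<.03)&(P[:,2]>.06)&(P[:,2]<.1)];print(len(q),cv2.minEnclosingCircle(q[:,:2].astype(np.float32)),q[:,2].max(),T[-n])
E
```

```text
t 23.15 d tool [-0.3    -0.1784  0.0442] yaw err 0.17 z [ 0.004 -0.001 -1.   ] w 0.06996082631084935 F [ 0.2 -0.  -0.3]
203 ((0.6580806970596313, -0.07156077772378922), 0.02048318274319172) 0.08532035558572607 (np.float64(0.6586675), np.float64(-0.07440429999999999))
146 ((0.6608124375343323, -0.014708421193063259), 0.017007717862725258) 0.08263628726756596 (np.float64(0.6614224999999999), np.float64(-0.0164681))
93 ((0.6644832491874695, 0.04113566875457764), 0.01244964636862278) 0.0772877503797516 (np.float64(0.6641775), np.float64(0.0414681))
```

In the tool's units: -0.03 m is -0.6, -0.018 m is -0.36.

run_rows --plan '[{"xyz": [-0.3,-0.18,0],"aperture": 0.07},{"xyz": [-0.6,-0.36,0],"aperture": 0.07},{"xyz": [-0.6,-0.36,0],"aperture": 0.07},{"xyz": [-0.6,-0.36,0],"aperture": 0.07},{"xyz": [-0.6,-0.36,0],"aperture": 0.07},{"xyz": [-0.6,-0.36,0],"aperture": 0.07},{"xyz": [-0.6,-0.36,0],"aperture": 0.07},{"xyz": [-0.6,-0.36,0],"aperture": 0.07},{"xyz": [-0.6,-0.36,0],"aperture": 0.07},{"xyz": [-0.6,-0.36,0],"aperture": 0.07}]'

```text
time_s: 24.2
position: [0.4787, -0.2365, 0.1709]
tool_rot: [[0.045, 0.999, -0.002], [0.999, -0.045, 0.002], [0.002, -0.003, -1.0]]
ft_force: [-0.2, -0.3, 0.7]
grip_width: 0.0698
gripper_force: 0.0
```

run_rows --plan '[{"xyz": [-0.3,-0.148,0.4],"aperture": 0.07},{"xyz": [0,0,0.4],"aperture": 0.07},{"aperture": 0.07},{"aperture": 0.07},{"aperture": 0.07},{"aperture": 0.07}]'

```text
time_s: 24.8
position: [0.4726, -0.2504, 0.1331]
tool_rot: [[0.044, 0.999, 0.001], [0.999, -0.044, -0.001], [-0.001, 0.001, -1.0]]
ft_force: [1.3, -0.9, -0.0]
grip_width: 0.0702
gripper_force: 0.0
```

```bash
python3 - <<'E'
from h import *
go(18,.053)
im=get_image("top");P=cloud(im).reshape(-1,3);c=np.array(T[18])
q=P[(np.hypot(*(P[:,:2]-c).T)<.025)&(P[:,2]>.044)&(P[:,2]<.08)];print(len(q))
im=get_image("side");P=cloud(im).reshape(-1,3)
q=P[(np.hypot(*(P[:,:2]-c).T)<.025)&(P[:,2]>.044)&(P[:,2]<.08)];print(len(q),q[:,:2].mean(0) if len(q) else 0)
E
```

```text
t 24.8 d tool [-0.0002  0.0003  0.0801] yaw err 0.2 z [ 0.001 -0.001 -1.   ] w 0.07015087183056459 F [ 1.3 -0.9 -0. ]
0
50 [ 0.47342869 -0.24691578]
```

In the tool's units: 0.025 m is 0.5, 0.02 m is 0.4.

run_rows --plan '[{"xyz": [0,0,0.4],"aperture": 0.07},{"xyz": [0,0,0.5],"aperture": 0.07},{"xyz": [0,0,0.4],"aperture": 0.07},{"xyz": [0,0,0.29],"aperture": 0.06},{"aperture": 0.05},{"aperture": 0.036},{"aperture": 0.028},{"aperture": 0.022},{"aperture": 0.018},{"aperture": 0.014}]' --grip_n 45

```text
time_s: 25.9
position: [0.4724, -0.2508, 0.0535]
tool_rot: [[0.045, 0.999, 0.001], [0.999, -0.045, -0.001], [-0.001, 0.001, -1.0]]
ft_force: [-0.7, -0.4, 2.2]
grip_width: 0.0146
gripper_force: 18.9
```

run_rows --plan '[{"aperture": 0.01},{"aperture": 0.008},{"aperture": 0.008}]'

```text
time_s: 26.2
position: [0.4725, -0.2509, 0.0535]
tool_rot: [[0.045, 0.999, 0.001], [0.999, -0.045, -0.001], [-0.001, 0.001, -1.0]]
ft_force: [0.6, -0.2, 6.0]
grip_width: 0.0125
gripper_force: 43.4
```

```bash
python3 -c "from h import *;go(18,.053)"
```

```text
t 26.2 d tool [0.0003 0.0005 0.0005] yaw err 0.16 z [ 0.001 -0.001 -1.   ] w 0.012495699988593904 F [ 0.6 -0.2  6. ]
```

run_rows --plan '[{"xyz": [0,0,-0.1],"aperture": 0.008},{"xyz": [0,0,-0.3],"aperture": 0.008},{"xyz": [0,0,-0.6],"aperture": 0.008},{"xyz": [0,0,-0.6],"aperture": 0.008},{"xyz": [0,0,-0.6],"aperture": 0.008},{"xyz": [0,0,-0.4],"aperture": 0.008},{"aperture": 0.008},{"aperture": 0.008}]'

```text
time_s: 27.0
position: [0.4718, -0.2503, 0.1822]
tool_rot: [[0.045, 0.999, -0.001], [0.999, -0.045, 0.001], [0.001, -0.001, -1.0]]
ft_force: [0.4, -0.1, -2.2]
grip_width: 0.012
gripper_force: 42.8
```

```bash
python3 -c "from h import *;go(-18,.1)"
```

```text
t 27.0 d tool [0.358  0.1794 0.0823] yaw err 0.16 z [-0.001  0.001 -1.   ] w 0.011970835785770156 F [ 0.4 -0.1 -2.2]
```

In the tool's units: 0.03 m is 0.6, 0.015 m is 0.3.

run_rows --plan '[{"xyz": [0.3,0.2,0],"aperture": 0.008},{"xyz": [0.6,0.3,0],"aperture": 0.008},{"xyz": [0.6,0.3,0],"aperture": 0.008},{"xyz": [0.6,0.3,0],"aperture": 0.008},{"xyz": [0.6,0.3,0],"aperture": 0.008},{"xyz": [0.6,0.3,0],"aperture": 0.008},{"xyz": [0.6,0.3,0],"aperture": 0.008},{"xyz": [0.6,0.3,0],"aperture": 0.008},{"xyz": [0.6,0.3,0],"aperture": 0.008},{"xyz": [0.6,0.3,0],"aperture": 0.008}]'

```text
time_s: 28.0
position: [0.6296, 0.0291, 0.1807]
tool_rot: [[0.045, 0.999, -0.004], [0.999, -0.045, 0.0], [0.0, -0.004, -1.0]]
ft_force: [-0.1, -1.0, -1.6]
grip_width: 0.0125
gripper_force: 42.8
```

run_rows --plan '[{"xyz": [0.6,0.3,0],"aperture": 0.008},{"xyz": [0.6,0.3,0],"aperture": 0.008},{"xyz": [0.26,0.088,0],"aperture": 0.008},{"xyz": [0,0,0.4],"aperture": 0.008},{"xyz": [0,0,0.6],"aperture": 0.008},{"xyz": [0,0,0.6],"aperture": 0.008},{"aperture": 0.008},{"aperture": 0.008},{"aperture": 0.008}]'

```text
time_s: 28.9
position: [0.668, 0.0988, 0.1046]
tool_rot: [[0.045, 0.999, 0.002], [0.999, -0.045, -0.0], [-0.0, 0.002, -1.0]]
ft_force: [-0.1, -0.4, -0.9]
grip_width: 0.0123
gripper_force: 42.9
```

```bash
python3 -c "from h import *;go(-18,.063)"
```

```text
t 28.9 d tool [ 0.0005 -0.0012  0.0416] yaw err 0.15 z [ 0.002 -0.    -1.   ] w 0.0123240070954576 F [-0.1 -0.4 -0.9]
```

In the tool's units: 0.015 m is 0.3, 0.01 m is 0.2.

run_rows --plan '[{"xyz": [0.01,-0.02,0.2],"aperture": 0.008},{"xyz": [0,0,0.3],"aperture": 0.008},{"xyz": [0,0,0.16],"aperture": 0.008},{"xyz": [0,0,0.1],"aperture": 0.008},{"xyz": [0,0,0.04],"aperture": 0.008},{"aperture": 0.008},{"xyz": [0,0,0.02],"aperture": 0.008},{"aperture": 0.008},{"aperture": 0.008}]'

```text
time_s: 29.8
position: [0.6671, 0.0996, 0.0636]
tool_rot: [[0.045, 0.999, 0.003], [0.999, -0.045, -0.0], [0.0, 0.003, -1.0]]
ft_force: [-1.3, -0.8, 6.2]
grip_width: 0.0127
gripper_force: 44.7
```

```bash
python3 -c "from h import *;go(-18,.063)"
```

```text
t 29.8 d tool [-0.0002 -0.0001  0.0006] yaw err 0.16 z [ 0.003 -0.    -1.   ] w 0.012712651654758387 F [-1.3 -0.8  6.2]
```

In the tool's units: -0.04 m is -0.8, -0.03 m is -0.6.

run_rows --plan '[{"aperture": 0.02},{"aperture": 0.028},{"aperture": 0.04},{"aperture": 0.06},{"xyz": [0,0,-0.2],"aperture": 0.06},{"xyz": [0,0,-0.4],"aperture": 0.06},{"xyz": [0,0,-0.6],"aperture": 0.06},{"xyz": [0,0,-0.8],"aperture": 0.06},{"xyz": [0,0,-0.4],"aperture": 0.06},{"aperture": 0.06}]'

```text
time_s: 30.8
position: [0.6676, 0.0997, 0.1864]
tool_rot: [[0.045, 0.999, 0.008], [0.999, -0.045, -0.0], [0.0, 0.008, -1.0]]
ft_force: [0.1, 0.3, -0.1]
grip_width: 0.0601
gripper_force: 0.0
```

run_rows --plan '[{"xyz": [0,-0.4,-0.4],"aperture": 0.06},{"xyz": [0,-0.8,0],"aperture": 0.06},{"xyz": [0,-0.8,0],"aperture": 0.06},{"xyz": [0,-0.8,0],"aperture": 0.06},{"xyz": [0,-0.8,0],"aperture": 0.06},{"xyz": [0,-0.4,0],"aperture": 0.06},{"aperture": 0.06},{"aperture": 0.06}]'

```text
time_s: 31.6
position: [0.467, 0.1085, 0.2019]
tool_rot: [[0.045, 0.999, 0.0], [0.999, -0.045, -0.0], [-0.0, 0.0, -1.0]]
ft_force: [0.4, -0.2, -0.6]
grip_width: 0.0599
gripper_force: 0.0
```

```bash
python3 - <<'E'
from h import *
for n in("top","side"):
  im=get_image(n);P=cloud(im).reshape(-1,3)
  for k in(42,34,26,18):
    q=P[(np.hypot(*(P[:,:2]-np.array(T[-k])).T)<.03)&(P[:,2]>.06)&(P[:,2]<.1)];(a,b),r=cv2.minEnclosingCircle(q[:,:2].astype(np.float32)); print(n,k,len(q),round(a,4),round(b,4),round(2*r,4),q[:,2].max().round(4),np.round(T[-k],4))
  cv2.imwrite(f"pics/{n}9.png",im["pixels"][:,:,::-1])
E
```

```text
top 42 210 0.657 -0.0731 0.042 0.0863 [ 0.6587 -0.0744]
top 34 136 0.66 -0.0168 0.0339 0.0824 [ 0.6614 -0.0165]
top 26 80 0.6627 0.0401 0.0253 0.0812 [0.6642 0.0415]
top 18 39 0.6644 0.1 0.0179 0.0729 [0.6669 0.0994]
side 42 203 0.6585 -0.0711 0.0408 0.0862 [ 0.6587 -0.0744]
side 34 150 0.6616 -0.0147 0.0335 0.0817 [ 0.6614 -0.0165]
side 26 93 0.664 0.0415 0.025 0.0783 [0.6642 0.0415]
side 18 53 0.6664 0.1012 0.0169 0.0751 [0.6669 0.0994]
```

View pics/side9.png

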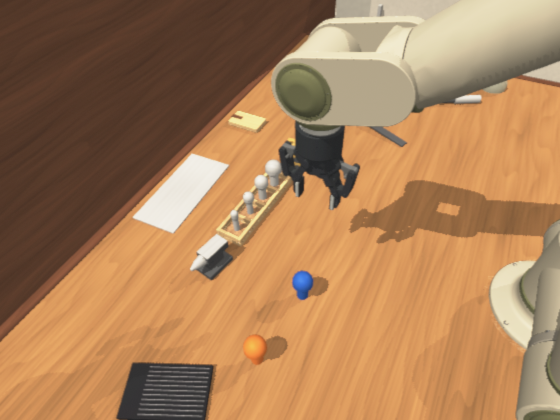

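The four punches stand upright in the tray, falling in size from the block end (273,168) to the anvil end (236,215). The blue, the orange and the other items have not moved.

```bash
python3 -c "from rig import *;print(close_job())"
```

```text
the job is handed in; nothing more can be done
None
```

The four punches are standing dome up in the tray, one to a compartment, in order 42, 34, 26, 18 from the doming block outward; none was knocked over, nothing else was touched, and the job was handed in at about 32 s.

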